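# Cover the filled parts cups at the pen-barrel bench

## Robot

A 7-joint arm with a two-finger parallel gripper is mounted at the origin on the work surface. World frame = base frame: x ahead of the robot, y to its left, z up, the work surface at z = 0. Lengths are in m, angles in rad, forces in N, time in s.
With the tool pointing down it reaches from about 0.35 to 0.9 m from the base axis. Payload 8.1 kg.
Tool frame: the origin (TCP) lies midway between the tips of the shut fingers; the grasp point (between the pads) lies 19 mm behind it; z points along the fingers, y is the line along which they close (so a half turn about z gives the same grasp; the last joint's range is limited). The gripper opens to 92 mm and grips with 3 to 60 N. Pads are 19 mm wide; open, the fingers measure 130 mm over their backs; the gripper's body (75 mm by 190 mm) begins 47 mm behind the grasp point.
Start: joints at [1.133, 0.434, 0.025, 1.573, -0.012, 1.134, -0.075], TCP at [0.205, -0.59, 0.227] pointing down, gripper open.
Joint ranges: [-2.62, 2.62], [-0.44, 2.09], [-1.27, 1.32], [0.08, 2.57], [-1.32, 4.46], [0.12, 2], [-2.74, 2.74]. Speed limits (rad/s): [2.22, 2.22, 3.01, 3.01, 3.14, 3.14, 3.14].

## Interface

Orientations are given as [roll, pitch, yaw] about the fixed x, y, z axes, in that order (R = Rz(yaw) Ry(pitch) Rx(roll)).
In Python, from station import env, grip, sense, get_image gives the robot as it stands. The module is installed in compiled form; this text tells all that it offers. Calls block until the motion is done:
- env.movep(position, orientation): joint-space move of the TCP to a pose.
- env.line_to(position, orientation=None, v=0.15, stop_force=None): straight line of the TCP; orientation=None keeps the orientation; v is the mean speed in m/s. With stop_force (N) it stops when the force on the tool has changed by that much, and returns True; else False.
- env.set_joints(angles): joint-space move.
- grip(opening, grasp_force=None): opening from 0.0 (shut) to 1.0 (fully open); grasp_force is the grip in N (None keeps the last); returns when the fingers have stopped.
- env.hold(seconds).
- env.solve_ik(position, orientation): joint angles nearest the present ones, or None.
- sense(): the state.
- get_image(name): name is "scene" or "top"; returns a dict with "img" (420x560x3 uint8, red, green, blue), "camera_matrix" (3x3 intrinsics, pixels), "origin" and "rotation" of the camera in the world. Camera axes: x right, y down, z forward; pixel columns grow to the right and rows downward; lengths in m; the calibration is good to about 2 mm. A picture is of the moment at which its call begins. There is no depth.
A pose or a line that the arm cannot do raises env.Unreachable and nothing moves.
- env.job_done(): hands the job in; it is judged then, once.
The state is a dict: "time": time; "q": joint angles; "dq": joint speeds; "joint_torque": joint torques, N m; "position": TCP position; "eef_rot": TCP orientation; "ft_force": force on the tool from outside, world axes, zero at the start; "torque": the same for the moment, N m; "grip_width": opening from 0.0 (shut) to 1.0 (fully open); "grasp_force": force on a finger pad.
Only numpy, scipy, OpenCV 4.12 (cv2) and the standard library are available. Lean on these libraries where they do the work, as an engineer would, in place of code of your own. Each camera call takes 0.05 s, during which the arm holds its last target. There are 200 camera calls.

## Task

Close up the two filled parts cups against dust: set the empty blue cup mouth down on the filled blue cup and the empty red cup mouth down on the filled red cup, rim squarely on rim so that each pair stands stable. Set them down gently rather than dropping them, and leave the filled cups upright where they stand.

Things in the scene. Friction and masses are not known exactly. Their poses are not given: they have to be found in the camera images.
- blue_full: Filled blue cup, mouth up, holding brass ferrules below the rim. Round body 56 mm across, wall 4, floor 5, 50 tall overall; flat flange 80 mm across, 5 thick, round the mouth (rim). Loose rigid plastic. Origin: centre of underside, z up: rim's top face 50 mm above it. 200 to 300 g.
- red_full: Filled red cup, mouth up, holding dark wooden plugs below the rim. Round body 44 mm across, wall 4, floor 5, 50 tall overall; flat flange 68 mm across, 5 thick, round the mouth (rim). Loose rigid plastic. Origin: centre of underside, z up: rim's top face 50 mm above it. 200 to 300 g.
- blue_empty: Empty blue cup, mouth down on the table. Round body 56 mm across, wall 4, floor 5, 50 tall overall; flat flange 80 mm across, 5 thick, round the mouth (rim). Loose rigid plastic. Grip its sides above the flange. Origin: centre of the rim's face (lowest), z up. 50 to 120 g.
- red_empty: Empty red cup, mouth down on the table. Round body 44 mm across, wall 4, floor 5, 50 tall overall; flat flange 68 mm across, 5 thick, round the mouth (rim). Loose rigid plastic. Grip its sides above the flange. Origin: centre of the rim's face (lowest), z up. 50 to 120 g. A white one like it nearby is not needed. Cups start 130 mm or more apart.

How it is judged:
By the outcome, as a careful person would: the job done as asked, in the order asked, and still so for the second after the job is handed in, with the robot touching nothing.
It also fails if it takes over 54 s, if anything falls off the work surface, if the arm or the gripper's body presses on something with over 40 N, if the wrist force passes 120 N, or if a joint passes its speed limit or range.

## Working session

There is one attempt and no reset: what is moved stays moved. The work goes in short steps, each a Python script; the robot and the scene stay as the last script left them, time stands still between calls to the robot, and variables do not carry over. Pictures are saved under pics/ and viewed, at most 10 in all, crops included, and the job is handed in when it is done.

```bash
mkdir -p pics; python3 - <<'E'
from station import *
import cv2,numpy as np
for n in("scene","top"):
    d=get_image(n);cv2.imwrite(f"pics/{n}0.png",d["img"][:,:,::-1]);print(n,d["camera_matrix"].tolist(),d["origin"],d["rotation"].tolist())
s=sense();print(s["time"],s["position"],s["eef_rot"])
E
```

```text
scene [[388.5935618710366, 0.0, 272.3736200315496], [0.0, 388.5935618710366, 219.00135553296306], [0.0, 0.0, 1.0]] [0.97522932 0.38451152 0.45397909] [-2.1685586187890378, -0.001697169923808417, 2.306558846389474]
top [[429.0137106167394, 0.0, 279.4021117926276], [0.0, 429.0137106167394, 209.65515432823938], [0.0, 0.0, 1.0]] [ 0.39257428 -0.01412319  0.8908786 ] [-2.966742111911894, 0.021811917650270463, -1.56886119231861]
0.1 [ 0.20515056 -0.58990562  0.22605092] [-3.14023542e+00  1.60873185e-04  3.34765627e-01]
```

View pics/scene0.png

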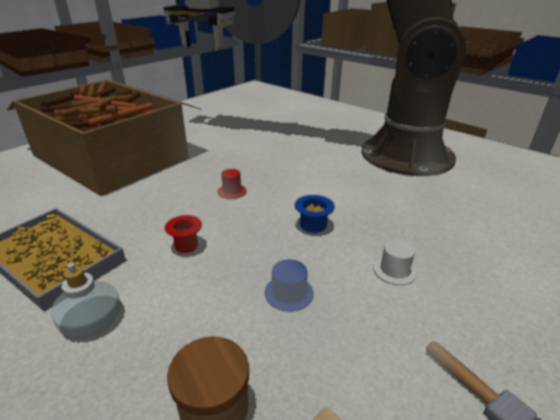

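View pics/top0.png

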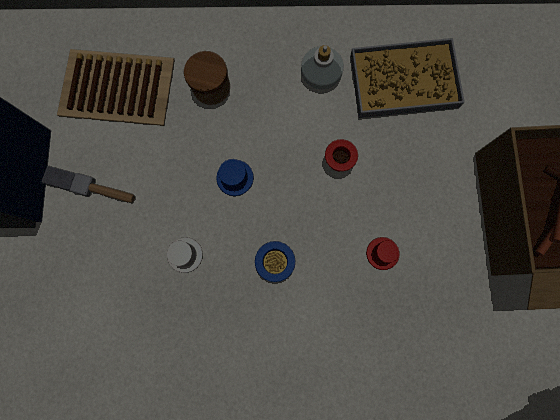

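Scene: blue_empty (290,285), blue_full (314,213), red_full (184,233), red_empty (231,183), white cup (397,262). Top: blue_empty (235,177), blue_full (275,261), red_full (341,155), red_empty (383,253), white cup (184,255).

```bash
cat > h.py <<'E'
from station import *
import cv2,numpy as np
from scipy.spatial.transform import Rotation as Ro
def cast(d,px,z):
    r=Ro.from_euler("xyz",d["rotation"]).as_matrix()@np.linalg.inv(d["camera_matrix"])@np.c_[px,np.ones(len(px))].T
    o=np.array(d["origin"])[:,None]; return (o+r*((z-o[2])/r[2])).T
def masks(d):
    f=cv2.GaussianBlur(d["img"],(3,3),0).astype(int);R,G,B=f[...,0],f[...,1],f[...,2]
    return {"blue":((B>1.6*R)&(B>1.25*G)&(B>30)).astype(np.uint8),"red":((R>2.0*G)&(R>2.0*B)&(R>40)).astype(np.uint8)}
def circ(d,col,px,z):
    """ring outline nearest pixel px, cast on plane z -> centre, diameters"""
    cs=[c for c in cv2.findContours(masks(d)[col],cv2.RETR_EXTERNAL,cv2.CHAIN_APPROX_NONE)[0] if cv2.contourArea(c)>150]
    c=min(cs,key=lambda c:np.hypot(*(c.reshape(-1,2).mean(0)-px)))
    w=cast(d,cv2.convexHull(c).reshape(-1,2) if 0 else c.reshape(-1,2),z)[:,:2]
    hull=cv2.convexHull((w*1000).astype(np.float32))
    e=cv2.fitEllipse(hull); m,rr=cv2.minEnclosingCircle(hull)
    return np.array(e[0]).round(1),np.array(e[1]).round(1),np.array(m).round(1),round(2*rr,1),c.reshape(-1,2).mean(0).round(1)
E
python3 - <<'E'
from h import *
T=get_image("top");S=get_image("scene")
for n,col,pt,ps,z in[("be","blue",(235,177),(290,285),.003),("bf","blue",(275,261),(314,213),.0475),("re","red",(383,253),(231,183),.003),("rf","red",(341,155),(184,233),.0475)]:
    print(n,"T",*circ(T,col,pt,z)); print(n,"S",*circ(S,col,ps,z))
E
```

```text
be T [620.5 102.1] [76.5 80.5] [620.7 102.8] 81.4 [234.3 177.2]
be S [577.6  70.5] [47.5 50.7] [577.   70.8] 51.4 [293.2 271. ]
bf T [439.   14.1] [77.7 78. ] [439.   13.7] 79.0 [274.5 261.5]
bf S [459.1  24.7] [ 79.6 132.8] [460.6  28.6] 130.6 [313.7 212.1]
re T [ 458.3 -206.4] [64.6 64.8] [ 458.3 -206.3] 65.8 [382.5 253.1]
re S [ 634.8 -157.4] [ 75.8 123.4] [ 637.4 -156.9] 123.3 [183.7 232.3]
rf T [ 654.3 -120.5] [64.6 65.8] [ 654.4 -119.8] 67.1 [340.9 155. ]
rf S [ 668.1 -104.4] [ 68.2 112.5] [ 670.8 -103.5] 111.2 [183.7 232.3]
```

Top-view diameters (78–81 and 65–67 mm) match the sizes given, so I act on those centres, blue pair first.

```bash
cat >> h.py <<'E'
P={"be":(.6207,.1025),"bf":(.4390,.0140),"re":(.4583,-.2064),"rf":(.6543,-.1203)}
E
python3 - <<'E'
from h import *
for yaw in(0,.4,-.4):
  print(yaw,[ (n,z, None if (q:=env.solve_ik([*P[n],z],[np.pi,0,yaw])) is None else np.round(q,2).tolist()) for n in P for z in(.013,.2)])
yaw=0;o=[np.pi,0,yaw]
grip(1.0)
env.movep([*P["be"],.16],o)
print(sense()["time"])
print(env.line_to([*P["be"],.014],o,v=.12,stop_force=8),sense()["position"])
grip(0,12);s=sense();print(s["grip_width"]*92,s["grasp_force"])
env.line_to([*P["be"],.16],o,v=.15);env.hold(.2)
s=sense();print(s["time"],s["grip_width"]*92,s["grasp_force"],s["ft_force"],s["position"])
d=get_image("scene");cv2.imwrite("pics/s1.png",d["img"][:,:,::-1])
E
```

```text
0 [('be', 0.013, [-0.05, 0.7, -0.3, 1.74, 0.28, 0.75, -2.06]), ('be', 0.2, [0.09, 0.52, -0.5, 1.56, 0.27, 1.13, -2.05]), ('bf', 0.013, [0.08, 0.49, -0.29, 2.21, 0.3, 0.48, -2.02]), ('bf', 0.2, [0.32, 0.21, -0.55, 2.0, 0.13, 0.96, -1.87]), ('re', 0.013, [0.39, 0.54, -0.09, 2.07, 0.09, 0.54, -1.34]), ('re', 0.2, [0.43, 0.27, -0.14, 1.89, 0.05, 0.98, -1.3]), ('rf', 0.013, [0.17, 0.72, -0.1, 1.65, 0.1, 0.77, -1.55]), ('rf', 0.2, [0.21, 0.53, -0.17, 1.49, 0.09, 1.13, -1.55])]
0.4 [('be', 0.013, [-0.02, 0.7, -0.35, 1.73, 0.33, 0.76, -1.7]), ('be', 0.2, [0.12, 0.53, -0.56, 1.56, 0.3, 1.14, -1.67]), ('bf', 0.013, [0.12, 0.49, -0.35, 2.21, 0.35, 0.49, -1.67]), ('bf', 0.2, [0.35, 0.22, -0.58, 2.0, 0.15, 0.96, -1.48]), ('re', 0.013, [0.44, 0.54, -0.17, 2.07, 0.16, 0.55, -1.01]), ('re', 0.2, [0.49, 0.28, -0.21, 1.89, 0.07, 0.98, -0.92]), ('rf', 0.013, [0.27, 0.74, -0.26, 1.64, 0.24, 0.8, -1.27]), ('rf', 0.2, [0.27, 0.54, -0.26, 1.48, 0.15, 1.14, -1.19])]
-0.4 [('be', 0.013, [-0.13, 0.68, -0.17, 1.75, 0.16, 0.73, -2.36]), ('be', 0.2, [0.01, 0.5, -0.38, 1.57, 0.2, 1.11, -2.39]), ('bf', 0.013, [-0.0, 0.48, -0.2, 2.22, 0.2, 0.46, -2.33]), ('bf', 0.2, [0.27, 0.2, -0.49, 2.01, 0.12, 0.96, -2.25]), ('re', 0.013, [0.31, 0.53, 0.01, 2.08, -0.01, 0.53, -1.65]), ('re', 0.2, [0.37, 0.27, -0.06, 1.9, 0.02, 0.98, -1.67]), ('rf', 0.013, [0.09, 0.72, 0.02, 1.66, -0.02, 0.76, -1.85]), ('rf', 0.2, [0.14, 0.52, -0.07, 1.49, 0.04, 1.13, -1.9])]
3.2667
False [0.62130775 0.10266871 0.01481217]
55.22818164796441 12.000029236078262
6.6333 55.25428026080514 11.999938040971756 [ 0.17899571 -0.47351233 -0.15426419] [0.62025588 0.10240672 0.15909929]
```

View pics/s1.png

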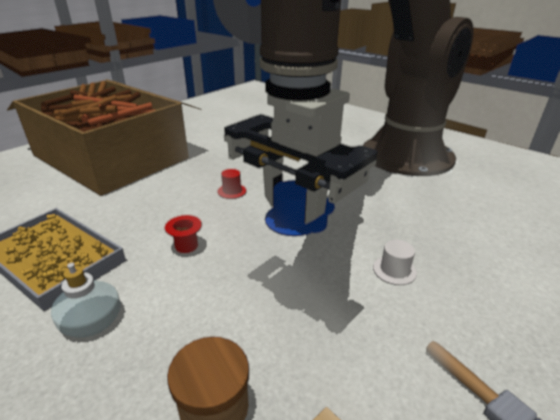

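Cup held (flange around (297,210)), gripping width 55 mm. Next I hover just above blue_full and compare the rims.

```bash
python3 - <<'E'
from h import *
o=[np.pi,0,0]
env.line_to([*P["bf"],.16],o,v=.15)
env.line_to([*P["bf"],.085],o,v=.12);env.hold(.2)
print(sense()["time"],sense()["position"])
d=get_image("scene");c=cv2.resize(d["img"][140:290,210:410],(800,600),interpolation=cv2.INTER_CUBIC)[:,:,::-1];cv2.imwrite("pics/s2.png",c)
np.savez("s2.npz",**d)
E
```

```text
9.1583 [0.43956092 0.01400928 0.08568239]
```

View pics/s2.png

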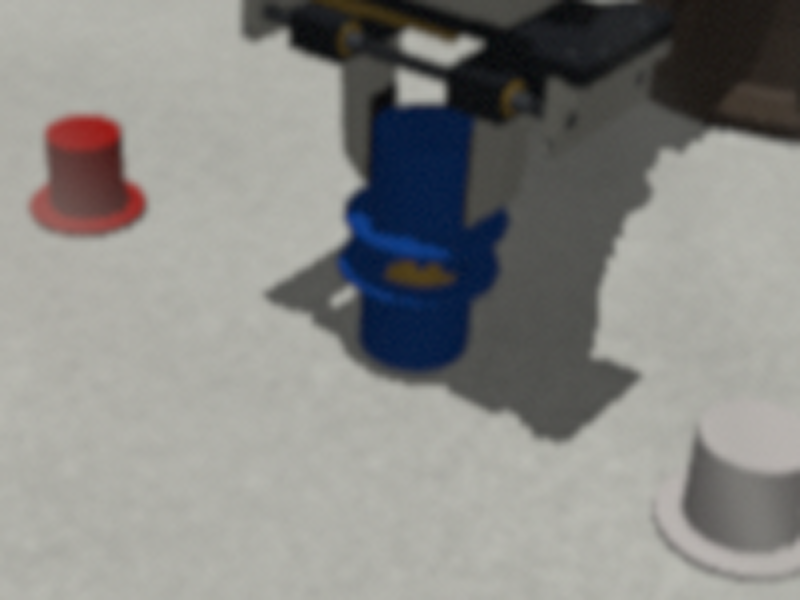

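The held flange spans crop columns 348–508, and the lower one 338–498. They may be a few mm out, so I compare against the projection.

```bash
cat >> h.py <<'E'
def proj(d,p):
    R=Ro.from_euler("xyz",d["rotation"]).as_matrix();c=(np.atleast_2d(p)-d["origin"])@R
    u=c@np.array(d["camera_matrix"]).T;return u[:,:2]/u[:,2:]
def ring(d,c,r,z0,z1):
    a=np.linspace(0,2*np.pi,120);return np.vstack([proj(d,np.c_[c[0]+r*np.cos(a),c[1]+r*np.sin(a),0*a+z]) for z in(z0,z1)])
E
python3 - <<'E'
from h import *
d=dict(np.load("s2.npz"))
for n,c,z in[("full",P["bf"],.045),("held",(.4396,.014),.0709)]:
    r=ring(d,c,.04,z,z+.005);print(n,"pred cols",r[:,0].min(),r[:,0].max(),"rows",r[:,1].min(),r[:,1].max())
print("px per mm x,y",(proj(d,[[.44,.014,.06],[.45,.014,.06],[.44,.024,.06]])[1:]-proj(d,[.44,.014,.06]))/10)
m=masks(d)["blue"]
for v in range(180,235,1):
    x=np.where(m[v,285:345])[0]+285
    if len(x):print(v,x.min(),x.max(),end="; ")
E
```

```text
full pred cols 294.99128575078146 336.10249390349264 rows 193.50961282113607 217.41875985046852
held pred cols 295.2555740491515 337.19817036230097 rows 182.47537841463568 205.90821228265432
px per mm x,y [[-0.31277797  0.20012521]
 [ 0.41609193  0.18205365]]
180 303 326; 181 303 326; 182 303 326; 183 303 326; 184 303 326; 185 303 326; 186 302 326; 187 301 325; 188 300 325; 189 299 325; 190 298 325; 191 298 325; 192 297 325; 193 297 335; 194 297 336; 195 297 336; 196 298 336; 197 298 335; 198 298 335; 199 298 334; 200 298 333; 201 297 333; 202 296 333; 203 295 333; 204 295 333; 205 294 333; 206 294 333; 207 295 333; 208 295 333; 209 296 333; 210 297 332; 211 299 332; 212 300 331; 213 300 329; 214 301 328; 215 301 327; 216 301 327; 217 301 326; 218 300 326; 219 300 326; 220 300 326; 221 300 326; 222 300 326; 223 300 326; 224 300 326; 225 300 326; 226 301 325; 227 301 325; 228 302 324; 229 303 323; 230 305 322; 231 307 320; 232 311 316;
```

```bash
python3 - <<'E'
from h import *
d=dict(np.load("s2.npz"))
def rows(img,v0,v1,u0,u1):
    f=img[v0:v1,u0:u1].astype(float);sat=f.max(2)-f.min(2)
    # sub-pixel half-height crossing of saturation at left and right
    out=[]
    for k,s in enumerate(sat):
        hi=np.percentile(s,80);t=(hi+np.percentile(s,10))/2;i=np.where(s>t)[0]
        if len(i)<5 or i[0]==0 or i[-1]==len(s)-1:continue
        a,b=i[0],i[-1];out.append((v0+k,u0+a-(s[a]-t)/(s[a]-s[a-1]),u0+b+(s[b]-t)/(s[b]-s[b+1])))
    return np.array(out)
s0=dict(d);s0["img"]=cv2.imread("pics/scene0.png")[:,:,::-1]
for n,img,c,z,r,w in[("be0",s0["img"],P["be"],0,.04,(280,306,255,325)),("bf0",s0["img"],P["bf"],.045,.04,(196,213,285,345)),
  ("re0",s0["img"],P["re"],0,.034,(183,197,210,252)),("rf0",s0["img"],P["rf"],.045,.034,(218,237,158,212)),
  ("bf now",d["img"],P["bf"],.045,.04,(201,212,285,345)),("held now",d["img"],(.4396,.014),.0709,.04,(186,199,285,345))]:
    m=rows(img,*w);p=ring(d,c,r,z,z+.005)
    l,rr=m[:,1].min(),m[:,2].max();print(n,"meas",l.round(2),rr.round(2),"pred",p[:,0].min().round(2),p[:,0].max().round(2),"centre diff",round((l+rr-p[:,0].min()-p[:,0].max())/2,2))
t=get_image("top");c=cv2.resize(t["img"][200:320,200:360],(800,600),interpolation=cv2.INTER_CUBIC);cv2.imwrite("pics/t2.png",np.clip(c[:,:,::-1]*1.8,0,255).astype(np.uint8))
E
```

```text
be0 meas 263.71 313.42 pred 265.01 314.73 centre diff -1.3
bf0 meas 294.47 333.73 pred 294.99 336.1 centre diff -1.45
re0 meas 216.88 246.43 pred 217.75 247.4 centre diff -0.92
rf0 meas 164.18 200.69 pred 165.06 203.55 centre diff -1.87
bf now meas 293.61 333.82 pred 294.99 336.1 centre diff -1.83
held now meas 295.92 336.04 pred 295.26 337.2 centre diff -0.25
```

View pics/t2.png

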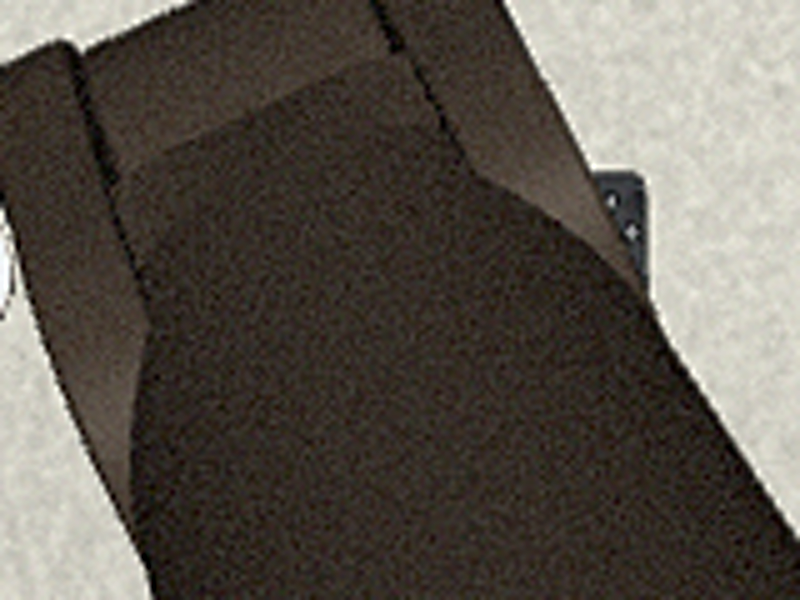

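The top view is hidden by the arm. In the scene view the held cup sits about 1.4 px right of its target relative to the constant camera bias. That is about 3 mm in y, because the fingers self-centre the cup. I correct y and recheck close up.

```bash
cat >> h.py <<'E'
def span(img,v0,v1,u0,u1):
    f=img[int(v0):int(v1),int(u0):int(u1)].astype(float);L=[];R=[]
    for s in f.max(2)-f.min(2):
        t=(np.percentile(s,80)+np.percentile(s,10))/2;i=np.where(s>t)[0]
        if len(i)<5 or i[0]==0 or i[-1]==len(s)-1:continue
        a,b=i[0],i[-1];L.append(u0+a-(s[a]-t)/(s[a]-s[a-1]));R.append(u0+b+(s[b]-t)/(s[b]-s[b+1]))
    return min(L),max(R)
E
python3 - <<'E'
from h import *
o=[np.pi,0,0];c=(.4390,.0107)
env.line_to([*c,.085],o,v=.1);env.hold(.2)
p=sense()["position"];print(sense()["time"],p)
d=get_image("scene")
for n,cc,z,w in[("bf",P["bf"],.045,(201,212,285,345)),("held",p[:2],p[2]-.0148,(186,199,285,345))]:
    r=ring(d,cc,.04,z,z+.005)[:,0];m=span(d["img"],*w);print(n,np.round(m,2),r.min(),r.max(),"diff",(sum(m)-r.min()-r.max())/2)
np.savez("s3.npz",**d)
E
```

```text
9.7083 [0.43900293 0.01071106 0.0849954 ]
bf [293.64 333.76] 294.99128575078146 336.10249390349264 diff -1.8456249461846426
held [294.83 334.67] 294.12655165903004 335.90915926326943 diff -0.26901035245407456
```

The spacing is now 1.05 px against 0.87 expected if aligned, so the error is under 0.5 mm. Lowering.

```bash
python3 - <<'E'
from h import *
o=[np.pi,0,0];c=(.4390,.0105)
env.line_to([*c,.070],o,v=.06)
print(env.line_to([*c,.062],o,v=.012,stop_force=2.5));s=sense();print(s["position"],s["ft_force"])
d=get_image("scene")
grip(.78);env.hold(.2)
env.line_to([*c,.17],o,v=.15)
env.movep([.46,-.2094,.17],o)
print(sense()["time"])
e=get_image("scene");t=get_image("top")
c=[cv2.resize(x,(400,300),interpolation=cv2.INTER_CUBIC) for x in(d["img"][160:250,255:375],e["img"][160:250,255:375],t["img"][205:310,205:345])]
c.append(cv2.resize(t["img"],(400,300)));cv2.imwrite("pics/p4.png",np.vstack([np.hstack(c[:2]),np.hstack(c[2:])])[:,:,::-1])
E
```

```text
True
[0.43911179 0.01053249 0.0638385 ] [0.58162013 0.27812465 5.86464975]
13.2083
```

View pics/p4.png

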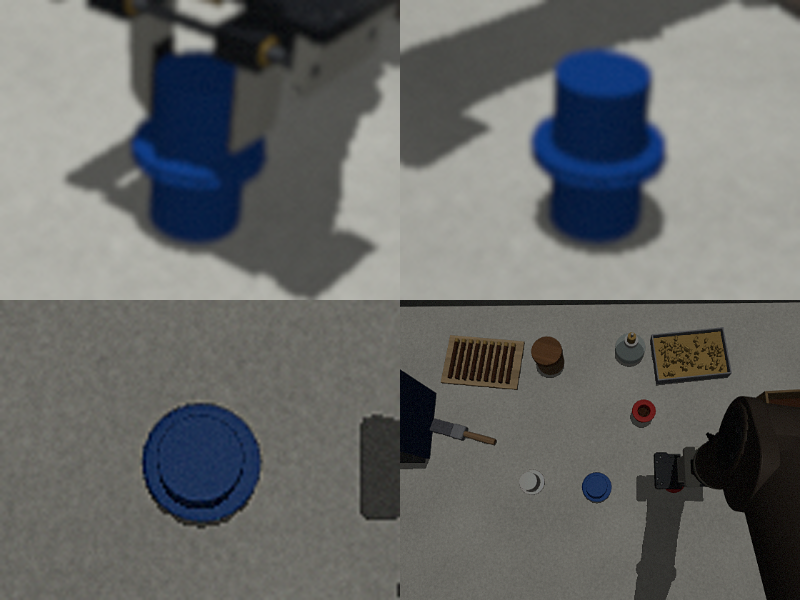

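Blue pair stands with flanges flush, about (600,155) in the montage's scene crop and round in the top view. Now red, with the same y bias applied.

```bash
python3 - <<'E'
from h import *
t=get_image("top");print("blue stack",*circ(t,"blue",(275,261),.053))
o=[np.pi,0,0];a=(.4583,-.2092);b=(.6543,-.1231)
env.line_to([*a,.17],o,v=.1);grip(1.0)
print(env.line_to([*a,.014],o,v=.12,stop_force=8))
grip(0,12);s=sense();z=s["position"][2];print(s["grip_width"]*92,s["position"])
env.line_to([*a,.16],o,v=.15)
env.line_to([*b,.16],o,v=.18)
env.line_to([*b,.085],o,v=.12);env.hold(.2)
p=sense()["position"];print(sense()["time"],p)
d=get_image("scene");np.savez("s5.npz",**d)
for n,cc,zz in[("rf",b,.045),("held",p[:2],p[2]-z)]:
    r=ring(d,cc,.034,zz,zz+.005)-[1.3,0];print(n,"pred",r.min(0),r.max(0))
m=masks(d)["red"]
for v in range(195,240):
    x=np.where(m[v,155:215])[0]+155
    if len(x):print(v,x.min(),x.max(),end="; ")
cv2.imwrite("pics/s5.png",cv2.resize(d["img"][165:285,110:270],(800,600),interpolation=cv2.INTER_CUBIC)[:,:,::-1])
E
```

```text
blue stack [438.2  12.8] [78.2 79.3] [438.1  12.8] 80.1 [275.1 261.7]
False
42.946906010716816 [ 0.45828632 -0.20919144  0.0139823 ]
19.8917 [ 0.65487388 -0.12314561  0.0859732 ]
rf pred [162.84513659 213.1438158 ] [201.26669919 236.90586725]
held pred [160.1751031  201.06314592] [199.50505374 224.40958437]
195 166 179; 196 166 179; 197 166 180; 198 166 180; 199 167 180; 200 167 180; 201 167 180; 202 168 180; 203 168 180; 204 168 181; 205 168 181; 206 168 181; 207 168 181; 208 168 181; 209 167 181; 210 166 197; 211 165 197; 212 164 197; 213 163 197; 214 163 196; 215 163 196; 216 163 196; 217 163 196; 218 163 196; 219 164 196; 220 165 197; 221 166 198; 222 167 199; 223 167 199; 224 167 199; 225 166 199; 226 166 199; 227 165 199; 228 165 198; 229 165 198; 230 165 197; 231 166 196; 232 166 195; 233 167 195; 234 169 195; 235 171 195; 236 172 195; 237 173 195; 238 174 195; 239 174 195;
```

View pics/s5.png

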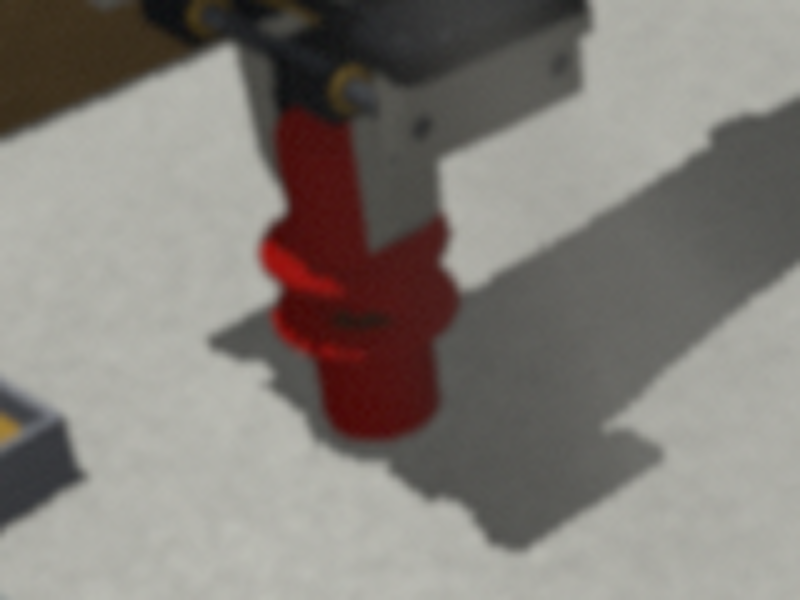

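Held red rim is centred at column 180 and the full one at 182. The expected offset is −2.2, so they are aligned. Lowering, then checking from clear.

```bash
python3 - <<'E'
from h import *
o=[np.pi,0,0];c=(.6543,-.1231)
env.line_to([*c,.070],o,v=.06)
print(env.line_to([*c,.061],o,v=.012,stop_force=2.5));s=sense();print(s["position"],s["ft_force"])
grip(.7);env.hold(.2)
env.line_to([*c,.17],o,v=.15)
env.movep([.40,-.35,.25],o);env.hold(.3)
print(sense()["time"])
e=get_image("scene");t=get_image("top")
print("blue",*circ(t,"blue",(275,261),.053));print("red",*circ(t,"red",(341,155),.053))
c=[cv2.resize(x,(400,300),interpolation=cv2.INTER_CUBIC) for x in(e["img"][180:270,125:245],e["img"],t["img"][110:200,280:400],t["img"])]
cv2.imwrite("pics/p6.png",np.vstack([np.hstack(c[:2]),np.hstack(c[2:])])[:,:,::-1])
E
```

```text
True
[ 0.65434804 -0.1231025   0.06397255] [-0.3427896   0.07214908  4.94333983]
24.1417
blue [438.2  12.8] [78.4 79.3] [438.1  12.8] 80.1 [275.1 261.8]
red [ 655.3 -121.1] [64.  71.7] [ 656.4 -121.6] 72.2 [341.7 153.9]
```

View pics/p6.png

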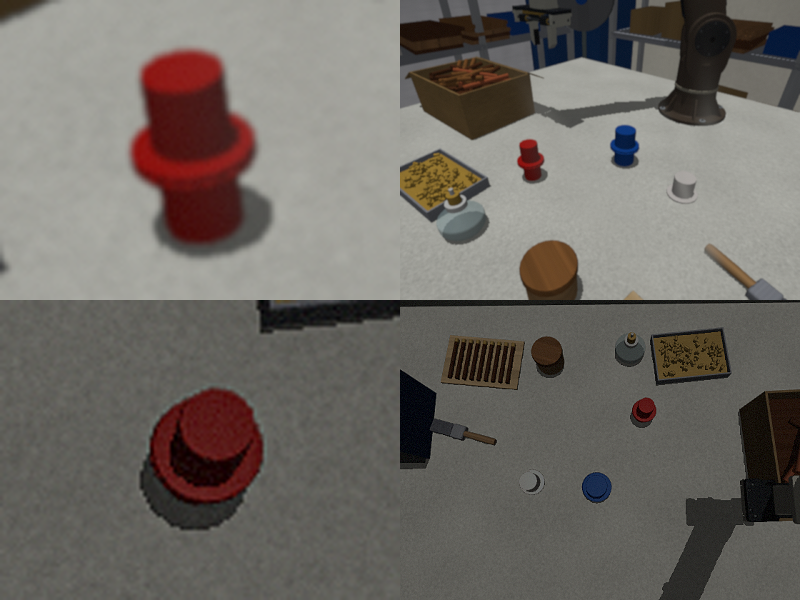

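Both pairs stand upright with flanges flush: red in the scene crop around (195,150), blue at (624,147). The red outline measures 72 mm in the top view because the upper cup's body leans past the flange by perspective. The arm is clear.

```bash
python3 -c "
from station import *
print(env.job_done(),sense()['time'])"
```

```text
the job is handed in; nothing more can be done
the job is handed in; nothing more can be done
```

The empty blue cup and then the empty red cup were set mouth down, rim on rim, on their filled cups; the last pictures show both pairs standing upright with the arm clear, and the job was handed in about 24 s into the 54 s limit.

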